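# Key a belt pulley onto a gear unit's shaft and swing its guard shut

## Task

Fit the belt pulley to the upright shaft of the gear unit: drop the long steel key upright into the slot in the shaft until it rests on the bottom, then slide the pulley that has a keyway in its bore down over shaft and key, grip collar up, until it sits fully home on the shoulder. Finally swing the guard over the shaft until it meets its stop. Leave the short key, the pulley with the plain round bore, and the other things on the bench where they are.

Things in the scene. Friction and masses are not known exactly. Their poses are not given: they have to be found in the camera images.
- drive: Grey gear unit fixed to the bench: body 170 x 120 mm, 48 high, on a foot flange 190 x 140 x 8 mm, both centred 20 mm along +x from the origin. Origin: on the axis of its upright shaft, at bench height; z up. A round shoulder (68 mm diameter) rises to z = 90, the steel shaft (30 mm diameter) to z = 142 mm. The guard's post (18 mm diameter, to z = 157) stands at x = +88 mm, y = 0
- shaft_top (a point): Centre of the shaft's top end, 142 mm over the bench, axes as the drive's; rim and slot mouth tapered (2 mm over 5 mm). The key slot is cut into the shaft's -x side: 14 mm wide (along y), its flat floor 7.5 mm from the shaft axis, open at the top and, above the shoulder, outwards
- key_seat (a point): Where the long key's origin comes to rest: bottom of the slot, 52 mm over the bench, 15 mm from the shaft axis to the drive's -x; axes as the drive's. Below the shoulder's top face (z = 90) the slot goes on as a closed pocket 38 mm deep, x from -7.5 to -22.7 mm from the shaft axis, y +-7 mm, outer lip chamfered. The seated key ends 8 mm above the shaft top
- hub_seat (a point): Where the keyed pulley's origin comes to rest: on the shaft axis at the shoulder's top face, 90 mm over the bench; axes as the drive's
- key_long: The wanted key: plain straight steel bar 98 mm long (z), 14 mm (x) by 12 mm (y), both ends tapered in by 2 mm a side over the last 6 mm, alike either way round, 0.13 kg. Origin: centre of its lower end. Starts upright in one of the rack's two pockets. In the shaft slot its 12 mm width lies across the slot: its x axis is parallel to the drive's x, either way round. It slides down by its own weight
- key_short: The other key, same section (14 x 12 mm) but only 62 mm long, upright in the rack's other pocket; not wanted. Origin: centre of its lower end
- key_rack: Fixed wooden block 56 (x) x 130 (y) x 42 mm high, origin at the centre of its underside, with two pockets 32 mm deep (bottoms at z = 10 mm) at y = +34 and -34 mm. A key stands in each, either one in either pocket, its 12 mm width along the rack's x, with up to 1 mm play all round
- pulley_keyed: The wanted aluminium V-belt pulley, lying flat, collar up, 0.36 to 0.58 kg: disc 100 mm diameter, 18 mm thick (z 0 to 18), on it a round grip collar 60 mm diameter to z = 46 mm. Through bore 32.4 mm, with a keyway 15.2 mm wide out to 25 mm from the axis on its -x side, right through. Origin: centre of its underside, z up. Seated, its axes agree with the drive's
- pulley_plain: A pulley of the same size and material whose bore is plain round, without keyway; not wanted. It and the keyed pulley lie in two areas on the right, either one in either. Origin: centre of its underside
- guard (a joint): Guard angle in rad: 0 = shut over the shaft, at its stop; starts open at 1.7 to 2.2. Closing turns it anticlockwise seen from above. Stays where it is left; about 1.2 N at the knob moves it. Flat grey plate 157 to 162 mm over the bench, 36 mm wide at the post, ending in a disc of 72 mm diameter centred 88 mm from the pivot. Shut, it points from the post to the drive's -x
- guard_knob (a point): Top centre of the black upright round knob on the guard: 22 mm diameter, 34 mm tall above the plate, top 196 mm over the bench, 104 mm from the pivot axis
- guard_pivot (a point): Point on the guard's upright pivot axis (the post's axis) at the plate's underside
- nail_jar: Bystander: glass jar with nails, 57 mm diameter, 73 mm high. Origin: centre of its underside
- oil_bottle: Bystander: small white plastic bottle with a coloured cap, 42 mm diameter, 128 mm high. Origin: centre of its underside
- paint_tin: Bystander: small round paint tin, 77 mm diameter, 76 mm high. Origin: centre of its underside
There are look-alikes about, which are no part of the job. What is shaped like the pulley_keyed but blue or green is not meant.

How it is judged (in metres and radians):
On the way, in this order (a step that is already met when the one before it is completed fails the run):
1. the long key stands in the shaft's slot, down on the bottom of its pocket (z of key_long in the frame of key_seat between -0.004 and 0.004 m and horizontal distance between key_long and key_seat below 0.005 m and angle between key_long's own z axis and vertical below 0.08 rad and angle between the x axis of key_long and the x axis of drive, either way round below 0.15 rad), for 0.2 s.
2. the keyed pulley sits fully home on the shoulder, keyway over the key (all of step 1 and z of pulley_keyed in the frame of hub_seat between -0.003 and 0.003 m and horizontal distance between pulley_keyed and hub_seat below 0.0035 m and angle between pulley_keyed's own z axis and vertical below 0.05 rad and angle between the x axis of pulley_keyed and the x axis of drive, either way round below 0.12 rad), for 0.2 s.
3. the guard is swung shut over the shaft (value of joint guard below 0.1 rad), for 0.2 s.
At the end, for the whole second after the job is handed in: Long key upright in the slot (4 mm of the bottom, 5 mm sideways, 0.08 rad tilt, 0.15 rad turn); keyed pulley on the shoulder (3 mm in height, 3.5 mm off axis, 0.05 rad tilt, 0.12 rad turn); guard within 0.1 rad of shut; key and pulley at rest (all of step 2 and value of joint guard below 0.1 rad and linear speed of each of pulley_keyed, key_long below 0.01 m/s); the robot touches nothing.
It fails at once if the short key or the plain-bored pulley moved more than 30 mm (distance of any of key_short, pulley_plain from where it was at the start of the episode above 0.03 m).
It fails at once if the nail jar, oil bottle or paint tin moved more than 30 mm (distance of any of nail_jar, oil_bottle, paint_tin from where it was at the start of the episode above 0.03 m).
It fails at once if the nail jar, oil bottle or paint tin tipped over (angle between any of nail_jar, oil_bottle, paint_tin's own z axis and vertical above 0.5 rad).
It also fails if it takes over 72 s, if anything falls off the work surface, if the arm or the gripper's body presses on something with over 40 N, if the wrist force passes 120 N, or if a joint passes its speed limit or range.

## Robot

A 6-joint arm with a two-finger parallel gripper is mounted at the origin on a cart in front of the work surface, level with it; the furniture and walls round the work are solid. World frame = base frame: x ahead of the robot, y to its left, z up, the work surface at z = 0. Lengths are in mm, angles in rad, forces in N, time in s.
With the tool pointing down it reaches from about 300 to 750 mm from the base axis. Payload 8.5 kg.
Tool frame: the origin (TCP) lies midway between the tips of the shut fingers; the grasp point (between the pads) lies 19 mm behind it (ctrl.grip_point_offset is the distance from the TCP to the grasp point, in mm); z points along the fingers, y is the line along which they close (so a half turn about z gives the same grasp; the last joint's range is limited). The gripper opens to 85 mm and grips with 20 to 120 N. Pads are 22 mm wide; open, the fingers measure 114 mm over their backs; the gripper's body (76 mm by 85 mm) begins 54 mm behind the grasp point. The pads swing forward as they close: fully open they stand 13 mm farther back than shut.
Start: joints at [0.934, 0.381, 1.297, -0, 1.464, -0.215], TCP at [225.161, 501.78, 231.322] pointing down, gripper open.
Joint ranges: [-3.11, 3.11], [-0.89, 2.33], [0.22, 2.48], [-1.42, 4.56], [0.17, 2.85], [-2.88, 2.88]. Speed limits (rad/s): [2.39, 2.39, 3.14, 3.14, 3.14, 3.14].

## Interface

Orientations are given as a unit quaternion [x, y, z, w].
In Python, from workcell import ctrl gives the robot as it stands.
- The arm moves only by the tool apply_moves, never from a script. Its argument "deltas" is a list of rows, each a list of 6 numbers: the shift along the tool's x, y, z in units of 300 mm (1.0 is 300 mm), then the turn, a rotation vector about the tool's x, y, z in units of 0.08 rad (1.0 is 0.08 rad). In form: [[tx, ty, tz, wx, wy, wz], ...]. A call has 1 to 10 rows; each row shifts and turns the commanded pose from where the row before left it, along the tool's axes as they then stand; what a row does not reach is not made up. A row lasts 1/12 s, in which the tool goes at most 41.7 mm and 7.16 degrees, less where a joint would pass 70% of its speed; a pose out of reach is approached as far as the arm can. A call with a number of a shift or a turn outside -1 to 1 is refused whole. A call with a gripper value outside its range is refused whole. "gripper" is the opening, from 0 (shut) to 1 (fully open), set as the call begins (left out, the last holds). The fingers move at their own pace and stop on an object; "grip_force" is the grip in N (left out, the last holds). Time passes only in rows, so rows that do not move let the fingers close. It gives the time, the measured TCP pose, the force, the opening and the grip force at its end, in the units of the state.
- ctrl.observe(): the state, without advancing time (a new reading comes with each control period).
- ctrl.get_image(name): name is "side" or "top" or "wrist"; returns a dict with "image" (420x560x3 uint8, red, green, blue), "range_z" (420x560 float32, mm along the optical axis (not along the pixel's ray), 0 where there is no reading), "vfov" (degrees; the focal length in pixels is half the picture's height over the tangent of half this angle, whatever the lens; pixels are square), "cx", "cy" (the principal point, pixels), "extrinsics" (4x4, takes a point from camera to world coordinates). Camera axes: x right, y down, z forward; pixel columns grow to the right and rows downward; lengths in mm; the calibration is good to about 2 mm. A picture is of the moment at which its call begins.
- ctrl.finish_job(): hands the job in; it is judged then, once.
The state is a dict: "time_s": time; "joints": joint angles; "qvel": joint speeds; "joint_efforts": joint torques, N m; "position": TCP position; "tcp_rot": TCP orientation; "force": force on the tool from outside, world axes, zero at the start; "ft_torque": the same for the moment, N m; "grip_width": finger opening in mm; "grip_force": force on a finger pad.
Only numpy, scipy, OpenCV 4.12 (cv2) and the standard library are available. Lean on these libraries where they do the work, as an engineer would, in place of code of your own. Each camera call takes 0.05 s, during which the arm holds its last target. There are 200 camera calls.

## Working session

There is one attempt and no reset: what is moved stays moved. The work goes in short steps, Python scripts to look and compute and a tool call to move; the robot and the scene stay as the last step left them, time stands still between calls to the robot, and variables do not carry over. Pictures are saved under pics/ and viewed, at most 11 in all, crops included, and the job is handed in when it is done.

Besides the shell and the picture viewer there is one more tool, called after "Request:" by a JSON object that holds its "method" and its "body". apply_moves: Moves the arm, as the interface text tells. Shifts and turns lie within -1 to 1; 1 stands for 300 mm of shift or 0.08 rad of turn. Its arguments: {"type":"object","properties":{"deltas":{"type":"array","items":{"type":"array","items":{"type":"number"}}},"gripper":{"type":"number"},"grip_force":{"type":"number"}},"required":["deltas"]}

```bash
ls; mkdir -p pics; cat > h.py <<'E'
from workcell import ctrl
import numpy as np, cv2
from scipy.spatial.transform import Rotation as R
def grab(n):
    d=ctrl.get_image(n); im=d["image"]; z=d["range_z"]; h,w=z.shape
    f=h/2/np.tan(np.radians(d["vfov"])/2)
    v,u=np.mgrid[:h,:w]
    E=np.array(d["extrinsics"])
    P=np.stack([(u-d["cx"])/f*z,(v-d["cy"])/f*z,z],-1)@E[:3,:3].T+E[:3,3]
    P[z<=0]=np.nan
    return im,P,d
def save(n,im): cv2.imwrite("pics/"+n,np.ascontiguousarray(im[...,::-1]))
E
python3 - <<'E'
from h import *
o=ctrl.observe();print(o, ctrl.grip_point_offset)
for n in("top","side"):
    im,P,d=grab(n); np.savez(n+".npz",im=im,P=P); save(n+"0.png",im); print(n,d["vfov"],np.round(d["extrinsics"],2))
E
```

```text
pics
{'time_s': 0.0, 'joints': array([ 9.33699981e-01,  3.81214701e-01,  1.29822503e+00,  2.13628414e-05,
        1.46358388e+00, -2.15316896e-01]), 'qvel': array([-0.0001103 , -0.00060801,  0.00113432, -0.00102733, -0.00027832,
       -0.00062219]), 'joint_efforts': array([ 2.12426812e-04, -4.48466849e+01, -2.31274045e+01, -2.10073672e-04,
        4.85901983e-03, -1.90308629e-05]), 'position': array([225.00106453, 501.5723111 , 230.71377744]), 'tcp_rot': array([ 2.09331067e-01,  9.77844564e-01, -6.47082633e-04, -3.05462525e-04]), 'force': array([ 0.49546489, -0.38159305, -0.21425279]), 'ft_torque': array([ 0.00629237,  0.02277811, -0.03746985]), 'grip_force': 0.0, 'grip_width': 85.58966187523812} 18.700000000000003
top 55.20856042165812 [[ 2.00000e-02 -9.90000e-01  1.10000e-01  4.16270e+02]
 [-1.00000e+00 -3.00000e-02 -3.00000e-02  3.77000e+00]
 [ 3.00000e-02 -1.10000e-01 -9.90000e-01  1.27744e+03]
 [ 0.00000e+00  0.00000e+00  0.00000e+00  1.00000e+00]]
side 43.48126392972653 [[-9.90000e-01 -1.10000e-01  1.10000e-01  4.04310e+02]
 [-1.50000e-01  6.10000e-01 -7.70000e-01  1.04889e+03]
 [ 2.00000e-02 -7.80000e-01 -6.20000e-01  9.88110e+02]
 [ 0.00000e+00  0.00000e+00  0.00000e+00  1.00000e+00]]
```

View pics/top0.png

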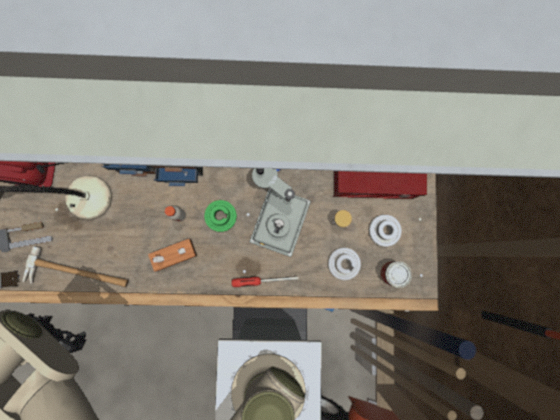

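View pics/side0.png

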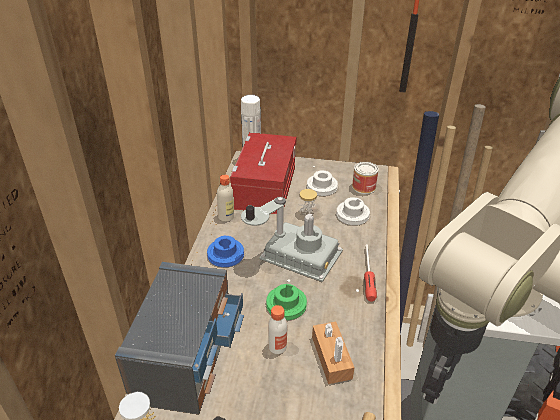

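Top view: rack at (172,254), drive shaft at (278,226) with the guard open toward (265,178). Candidate pulleys: grey at (345,263) and (386,231). The look-alikes are green at (220,215) and, in the side view, blue at (225,250). Next is a close crop plus measurements.

```bash
python3 - <<'E'
from h import *
t=np.load("top.npz");im,P=t["im"],t["P"]
s=np.load("side.npz");ims,Ps=s["im"],s["P"]
c=lambda im,x,y,r:cv2.resize(im[y-r:y+r,x-r:x+r],(266,266),interpolation=cv2.INTER_CUBIC)
save("m1.png",np.vstack([np.hstack([c(im,345,263,22),c(im,386,231,22),c(im,172,254,28)]),np.hstack([c(im,278,220,45),c(ims,333,345,40),c(ims,300,235,50)])]))
np.set_printoptions(suppress=True,precision=1)
for nm,x,y,zl,zh,r in[("pulA",345,263,40,52,14),("pulB",386,231,40,52,14),("discA",345,263,12,24,20),("discB",386,231,12,24,20),("rack",172,254,36,47,28),("keys",172,254,50,130,28),("shaft",278,226,136,147,14),("shoulder",278,226,84,95,20),("body",278,226,42,53,40),("plate",275,185,152,168,30),("knob",275,185,180,210,30),("jar",343,218,30,90,14),("oil",172,213,90,140,14)]:
    for tag,p,I in(("t",P[y-r:y+r,x-r:x+r],0),("s",Ps,0)):
        if tag=="s":
            ref=np.nanmedian(P[y-3:y+3,x-3:x+3].reshape(-1,3),0); m=np.hypot(p[...,0]-ref[0],p[...,1]-ref[1])<r*2.6
        else: m=np.ones(p.shape[:2],bool)
        m&=(p[...,2]>zl)&(p[...,2]<zh); q=p[m]
        if len(q)>3:
            rc=cv2.minAreaRect(q[:,:2].astype(np.float32)); cc=cv2.minEnclosingCircle(q[:,:2].astype(np.float32))
            print(nm,tag,len(q),q.mean(0),"rect",np.round(rc[0],1),np.round(rc[1],1),round(rc[2],1),"circ",np.round(cc[0],1),round(cc[1],1))
q=P[60:150:20,280];print(q)
E
```

```text
pulA t 207 [ 394.4 -225.    46. ] rect [ 394.  -225.6] [58.8 57.3] 50.7 circ [ 393.7 -226.1] 30.1
pulA s 161 [ 392.7 -225.8   45.6] rect [ 391.4 -227.4] [56.7 61.4] 3.4 circ [ 389.3 -227.3] 32.2
pulB t 218 [ 502.1 -355.9   45.8] rect [ 502.1 -356.1] [56.3 59.3] 0.1 circ [ 502.5 -356.5] 30.9
pulB s 140 [ 498.6 -355.6   45.9] rect [ 499.4 -355.7] [57.8 57.5] 8.0 circ [ 497.8 -358.1] 33.0
discA t 477 [ 393.3 -224.5   17.7] rect [ 392.6 -225.3] [96.3 97.7] 1.7 circ [ 393.9 -226.4] 50.1
discA s 265 [ 394.9 -214.2   18.5] rect [ 391.6 -221.4] [93.9 82.6] 2.7 circ [ 391.6 -226.7] 50.2
discB t 456 [ 500.4 -352.4   17.8] rect [ 501.3 -356.5] [99.3 97.4] 38.0 circ [ 501.4 -356.4] 50.6
discB s 211 [ 498.8 -343.2   18.5] rect [ 498.3 -350. ] [98.1 76.6] 2.3 circ [ 498.  -357.2] 50.4
rack t 711 [408.6 302.9  41.8] rect [408.3 304.7] [ 56.  131.6] 22.6 circ [407.6 303.7] 70.5
rack s 1043 [406.2 311.7  42.3] rect [406.6 304. ] [ 57.5 135.6] 22.0 circ [407.9 304.1] 69.8
keys t 74 [403.7 312.1  80.3] rect [404.4 308.1] [28.  89.8] 36.1 circ [397.2 302.9] 45.2
keys s 219 [401.1 320.9  77.5] rect [406.
[... 770 characters left out ...]
.4 circ [611.7   4.7] 68.8
knob t 41 [643.9  39.9 194. ] rect [643.8  40.1] [12.  19.7] 3.2 circ [646.9  40.3] 10.3
knob s 74 [645.4  44.4 192.2] rect [645.6  40.4] [22.6 18. ] 87.3 circ [644.9  40.4] 12.5
jar t 241 [ 530.2 -209.7   72. ] rect [ 530.5 -211.1] [50.  50.4] 69.2 circ [ 532.6 -210.7] 27.6
jar s 235 [ 526.5 -207.7   64.1] rect [ 528.2 -210.4] [53.2 54. ] 67.7 circ [ 530.2 -208.5] 30.6
oil t 140 [531.9 293.1 115.5] rect [532.1 294.8] [31.3 33.6] 26.9 circ [532.7 294.8] 18.4
oil s 299 [530.4 303.3 112.7] rect [530.8 299.5] [36.  33.2] 56.1 circ [530.8 299.1] 19.1
[[ 489.5    2.2 1132.3]
 [ 489.3    1.8 1115.1]
 [ 484.7    1.4 1104.6]
 [ 477.9    1.1 1097.7]
 [ 470.5    0.7 1090.5]]
```

View pics/m1.png

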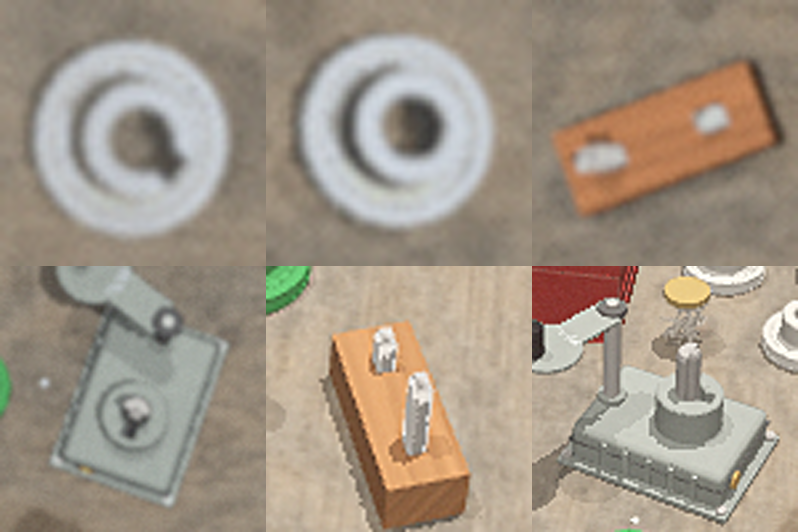

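The crop (m1.png) shows the left pulley at (345,263) has a keyway notch toward lower right, so that is the wanted one. The pulley at (386,231) has a plain bore. The long key is in the rack pocket nearer the side camera, about (395,336). I'll move above it and look from close by.

Request:
{"method": "apply_moves", "body": {"deltas": [[0,0,0.01,0,0,0.94],[0,0,0.01,0,0,0.94],[0,0,0.01,0,0,0.94],[0,0,0.01,0,0,0.94],[0,0,0.01,0,0,0.94],[0,0,0.01,0,0,0.94],[0,0,0.01,0,0,0.94],[0,0,0.01,0,0,0.94],[0,0,0.01,0,0,0.94],[0,0,0.01,0,0,0.94]], "gripper": 1}}

```text
time_s: 0.93
position: [225.1, 501.6, 200.8]
tcp_rot: [0.555, 0.832, -0.0, -0.0]
force: [0.2, 1.2, 0.3]
grip_width: 85.6
grip_force: 0.0
```

Request:
{"method": "apply_moves", "body": {"deltas": [[-0.091,0.039,0,0,0,0],[-0.091,0.039,0,0,0,0],[-0.091,0.039,0,0,0,0],[-0.091,0.039,0,0,0,0],[-0.091,0.039,0,0,0,0],[-0.091,0.039,0,0,0,0],[-0.091,0.039,0,0,0,0],[-0.091,0.039,0,0,0,0],[0,0,0,0,0,0]]}}

```text
time_s: 1.68
position: [399.0, 333.7, 200.9]
tcp_rot: [0.555, 0.832, -0.0, 0.0]
force: [0.3, -0.6, -0.7]
grip_width: 85.6
grip_force: 0.0
```

```bash
cat >> h.py <<'E'
np.set_printoptions(suppress=True,precision=2)
def st():
    o=ctrl.observe(); r=R.from_quat(o["tcp_rot"]).as_matrix()
    return o,r,np.degrees(np.arctan2(r[1,1],r[0,1]))
def go(x,y,z,yaw):
    "prints: total turn units, then shift units in tool axes after the turn"
    o,r,psi=st(); p=o["position"]; d=(yaw-psi+180)%360-180; a=np.radians(yaw)
    D=np.array([x,y,z])-p
    print("t",round(o["time_s"],2),"p",p,"yaw",round(psi,2),"tilt",r[:2,2],"F",o["force"],"w",round(o["grip_width"],1),
     "| wz",round(-np.radians(d)/.08,3),"shift",np.round(np.array([-np.sin(a)*D[0]+np.cos(a)*D[1],np.cos(a)*D[0]+np.sin(a)*D[1],-D[2]])/300,4))
E
python3 - <<'E'
from h import *
go(395.2,336,130,22.6)
im,P,d=grab("wrist"); save("w1.png",im); np.savez("w1.npz",im=im,P=P)
for nm,lo,hi in(("hi",100,113),("sh",66,77),("rack",36,46)):
    m=(P[...,2]>lo)&(P[...,2]<hi)&(np.hypot(P[...,0]-408,P[...,1]-304)<90)
    q=P[m]; v,u=np.nonzero(m)
    if len(q): print(nm,len(q),q.mean(0),cv2.minAreaRect(q[:,:2].astype(np.float32)),u.mean(),v.mean())
E
```

```text
t 1.68 p [398.97 333.66 200.92] yaw 22.51 tilt [ 0. -0.] F [ 0.29 -0.61 -0.73] w 85.6 | wz -0.019 shift [ 0.01 -0.01  0.24]
hi 236 [391.34 337.76 106.35] ((391.6877746582031, 336.7220764160156), (10.69484806060791, 13.476776123046875), 22.59164047241211) 282.47033898305085 205.03813559322035
sh 203 [410.91 290.61  70.52] ((404.7107238769531, 305.3145751953125), (11.077034950256348, 81.33989715576172), 22.600618362426758) 283.3743842364532 242.26108374384236
rack 5628 [402.72 310.05  41.9 ] ((404.7947998046875, 304.85174560546875), (56.161720275878906, 129.99044799804688), 22.51323127746582) 283.55188343994314 211.47583511016347
```

View pics/w1.png

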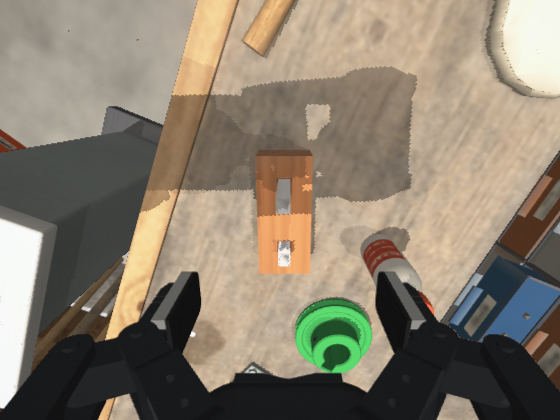

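The wrist view shows the rack at about (285,210): long key at (283,195) and short key at (285,253), both clear of the green pulley. I'll descend and grip lightly.

Request:
{"method": "apply_moves", "body": {"deltas": [[0.0148,-0.0155,0,0,0,-0.02],[0,0,0.08,0,0,0],[0,0,0.08,0,0,0],[0,0,0.08,0,0,0],[0,0,0.08,0,0,0],[0,0,0.06,0,0,0],[0,0,0.033,0,0,0],[0,0,0,0,0,0]]}}

```text
time_s: 2.4
position: [387.6, 339.3, 75.5]
tcp_rot: [0.552, 0.834, -0.002, -0.001]
force: [-0.8, -0.7, -0.3]
grip_width: 85.4
grip_force: 0.0
```

Request:
{"method": "apply_moves", "body": {"deltas": [[0,0,0,0,0,0],[0,0,0,0,0,0],[0,0,0,0,0,0],[0,0,0,0,0,0],[0,0,0,0,0,0],[0,0,0,0,0,0],[0,0,0,0,0,0],[0,0,0,0,0,0],[0,0,0,0,0,0],[0,0,0,0,0,0]], "gripper": 0, "grip_force": 20}}

```text
time_s: 3.23
position: [390.5, 339.1, 77.8]
tcp_rot: [0.553, 0.833, 0.001, 0.0]
force: [3.6, 0.2, 2.8]
grip_width: 11.5
grip_force: 20.5
```

```bash
python3 - <<'E'
from h import *
go(393,336,76,22.6); print(ctrl.observe()["grip_force"])
E
```

```text
t 3.23 p [390.48 339.09  77.78] yaw 22.83 tilt [0. 0.] F [3.59 0.2  2.84] w 11.5 | wz 0.051 shift [-0.01  0.    0.01]
20.4789905436337
```

Request:
{"method": "apply_moves", "body": {"deltas": [[0,0,0,0,0,0],[0,0,-0.04,0,0,0],[0,0,-0.08,0,0,0],[0,0,-0.08,0,0,0],[0,0,-0.08,0,0,-0.9],[0,0,-0.08,0,0,-0.9],[0,0,-0.08,0,0,-0.9],[0,0,-0.08,0,0,-0.9],[0,0,0,0,0,-0.9],[0,0,0,0,0,-0.9]], "grip_force": 60}}

```text
time_s: 4.07
position: [389.4, 338.7, 234.1]
tcp_rot: [0.36, 0.933, -0.0, -0.0]
force: [-0.2, -0.5, -1.9]
grip_width: 10.8
grip_force: 59.5
```

Request:
{"method": "apply_moves", "body": {"deltas": [[0,0,0,0,0,-0.9],[0,0,0,0,0,-0.9],[0,0,0,0,0,-0.9],[0,0,0,0,0,-0.9],[0,0,0,0,0,-0.9],[0,0,0,0,0,-0.9],[-0.055,-0.085,0,0,0,0],[-0.055,-0.085,0,0,0,0],[-0.055,-0.085,0,0,0,0],[-0.055,-0.085,0,0,0,0]]}}

```text
time_s: 4.9
position: [420.9, 220.3, 232.6]
tcp_rot: [0.153, 0.988, -0.001, -0.002]
force: [0.4, -0.2, -1.6]
grip_width: 10.6
grip_force: 59.5
```

Request:
{"method": "apply_moves", "body": {"deltas": [[-0.055,-0.085,0,0,0,0],[-0.055,-0.085,0,0,0,0],[-0.055,-0.085,0,0,0,0],[-0.055,-0.085,0,0,0,0],[-0.055,-0.085,0,0,0,0],[-0.055,-0.085,0,0,0,0],[-0.055,-0.085,0,0,0,0],[-0.055,-0.085,0,0,0,0],[0,0,0,0,0,0],[0,0,0,0,0,0]]}}

```text
time_s: 5.73
position: [485.2, -13.6, 232.5]
tcp_rot: [0.155, 0.988, 0.0, -0.002]
force: [-0.2, 1.0, -1.7]
grip_width: 10.7
grip_force: 59.5
```

```bash
python3 - <<'E'
from h import *
go(489.2,-11.8,225,72.7)
im,P,d=grab("wrist"); save("w2.png",im); np.savez("w2.npz",im=im,P=P,E=d["extrinsics"],v=d["vfov"])
go(489.2,-11.8,225,72.7)
E
```

```text
t 5.73 p [485.15 -13.63 232.47] yaw 72.2 tilt [-0.  0.] F [-0.15  0.97 -1.71] w 10.7 | wz -0.11 shift [-0.01  0.01  0.02]
t 5.78 p [484.98 -12.65 232.68] yaw 72.29 tilt [-0.  0.] F [ 0.2   0.49 -2.75] w 11.2 | wz -0.09 shift [-0.01  0.01  0.03]
```

View pics/w2.png

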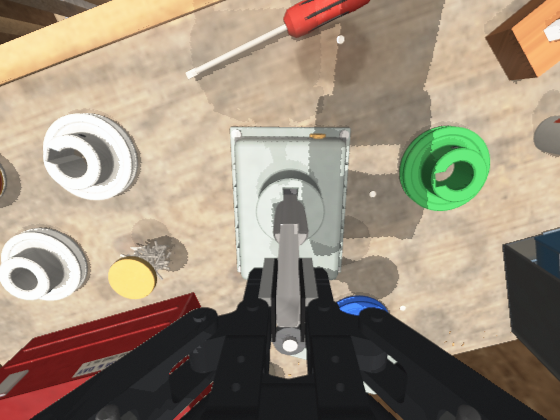

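```bash
python3 - <<'E'
from h import *
w=np.load("w2.npz");im,P,E=w["im"],w["P"],w["E"]
print("cam",E[:3,3],E[:3,2])
Z=P[...,2]; reg=np.zeros(Z.shape,bool); reg[90:300,200:380]=1
def pts(lo,hi): return P[reg&(Z>lo)&(Z<hi)]
b=pts(44,51); print("body",len(b),cv2.minAreaRect(b[:,:2].astype(np.float32)))
s=pts(87,93); h=cv2.convexHull(s[:,:2].astype(np.float32)); print("shoulder",len(s),cv2.minEnclosingCircle(s[:,:2].astype(np.float32)),cv2.fitEllipse(h))
t=pts(139,144); print("shafttop",len(t),t.mean(0) if len(t) else 0,cv2.minAreaRect(t[:,:2].astype(np.float32)) if len(t)>3 else 0)
# key in hand
o,r,psi=st(); p=o["position"]
v,u=np.mgrid[:420,:560]
m=(Z>155)&(Z<262)&(np.hypot(P[...,0]-p[0],P[...,1]-p[1])<25)&(v<300)
q=(P[m]-p)@r
for a,c in((-22,0),(0,15),(15,30),(30,45),(45,56),(56,62),(62,70),(70,80)):
    k=q[(q[:,2]>a)&(q[:,2]<c)]
    if len(k): print(a,c,len(k),np.median(k,0),k.min(0),k.max(0))
E
```

```text
cam [403.59  12.4  375.22] [ 0.31 -0.1  -0.95]
body 8518 ((518.0401611328125, -22.881141662597656), (117.03748321533203, 166.05299377441406), 71.748291015625)
shoulder 2127 ((499.84808349609375, -16.86467742919922), 34.084571838378906) ((499.8367614746094, -16.810039520263672), (67.6436996459961, 67.79350280761719), 59.96186447143555)
shafttop 147 [503.51 -15.19 141.4 ] ((503.7809753417969, -16.99560546875), (27.15298080444336, 15.959604263305664), 88.63526916503906)
-22 0 1628 [  7.9   -1.46 -13.66] [  2.61 -20.17 -21.94] [12.96 17.85 -0.07]
0 15 269 [ 3.83 -1.01  7.37] [ 3.02 -6.65  0.01] [ 4.62  4.64 14.95]
15 30 233 [ 3.86 -1.01 22.04] [ 2.73 -6.91 15.06] [ 4.65  5.08 29.97]
30 45 184 [ 3.96 -1.02 36.83] [ 3.18 -6.81 30.08] [ 4.7   4.83 44.79]
45 56 118 [ 4.03 -0.36 50.69] [ 3.2  -6.52 45.03] [ 4.62  5.18 55.91]
56 62 58 [ 4.   -1.03 59.29] [ 3.5  -6.7  56.27] [ 4.66  5.26 61.89]
62 70 4 [ 3.85  1.1  62.1 ] [ 3.75 -3.87 62.06] [ 3.86  3.93 62.34]
```

The wrist view shows the key held upright (289,225–300) over the shoulder, with the slot pocket at (290,192). Cross-camera x differs by about 3 mm, so I'll lower a bit and compare key with shaft in the side camera.

Request:
{"method": "apply_moves", "body": {"deltas": [[0,0.0055,0.02,0,0,-0.05],[0,0,0.02,0,0,0],[0,0,0,0,0,0],[0,0,0,0,0,0]]}}

```text
time_s: 6.12
position: [485.9, -10.4, 220.9]
tcp_rot: [0.151, 0.989, 0.0, -0.001]
force: [0.2, -1.0, -1.1]
grip_width: 10.9
grip_force: 59.5
```

```bash
python3 - <<'E'
from h import *
go(485,-12,220,72.5)
im,P,d=grab("side"); np.savez("s2.npz",im=im,P=P)
i2,P2,d2=grab("wrist"); np.savez("w3.npz",im=i2,P=P2)
go(485,-12,220,72.5)
a=cv2.resize(im[190:260,255:355],(800,560),interpolation=cv2.INTER_CUBIC)
save("c2.png",a)
o,r,psi=st(); p=o["position"]
Z=P[...,2]
for z0 in range(100,230,6):
    m=(abs(Z-z0)<3)&(np.hypot(P[...,0]-p[0]-6,P[...,1]-p[1])<26)
    q=P[m]
    if len(q)>3: print(z0,len(q),"x",np.percentile(q[:,0],[3,50,97]),"y",np.percentile(q[:,1],[3,50,97]))
E
```

```text
t 6.12 p [485.85 -10.42 220.92] yaw 72.64 tilt [-0.  0.] F [ 0.24 -0.95 -1.1 ] w 10.9 | wz 0.03 shift [ 0.   -0.01  0.  ]
t 6.22 p [486.21 -10.81 221.48] yaw 72.61 tilt [ 0. -0.] F [-0.45  0.1  -1.71] w 10.8 | wz 0.024 shift [ 0.   -0.01  0.  ]
100 18 x [494.02 502.8  512.21] y [-14.27  -9.25  -2.68]
106 13 x [493.09 505.14 513.77] y [-13.95  -8.43  -1.79]
112 16 x [493.57 503.2  514.2 ] y [-17.26  -7.58  -1.6 ]
118 19 x [491.88 503.78 514.37] y [-20.42  -9.24  -3.46]
124 12 x [492.11 501.16 513.71] y [-20.52  -9.34  -6.97]
130 20 x [492.63 504.76 515.12] y [-21.73  -9.01  -1.14]
136 25 x [493.08 501.86 515.2 ] y [-21.13  -9.56  -3.19]
142 38 x [495.58 504.54 512.94] y [-28.22 -16.31  -3.87]
148 4 x [495.71 506.27 511.7 ] y [-12.44 -11.    -6.53]
154 4 x [482.97 488.14 494.26] y [-14.39  -8.38  -7.78]
160 10 x [482.8  488.1  494.13] y [-9.51 -5.27 -2.19]
166 12 x [483.2  491.16 497.62] y [-10.16  -7.35  -4.86]
172 16 x [480.94 490.05 496.74] y [-15.33  -6.57  -5.18]
178 11 x [481.67 487.43 494.8 ] y [-12.79  -5.75  -1.61]
184 15 x [481.37 485.92 496.09] y [-15.87  -7.45  -1.84]
190 11 x [484.25 491.04 496.21] y [-11.32  -7.16  -3.93]
196 14 x [481.71 488.36 496.35] y [-12.66  -6.71  -2.22]
202 12 x [481.77 486.23 495.58] y [-13.86  -5.16  -2.6 ]
208 14 x [485.04 490.68 497.05] y [-11.66  -5.95  -3.61]
214 10 x [482.71 490.81 497.41] y [-9.41 -6.76 -2.13]
220 7 x [472.96 484.   494.67] y [-25.74  -3.49   2.86]
226 9 x [474.46 482.15 495.53] y [-10.35   1.28   4.1 ]
```

View pics/c2.png

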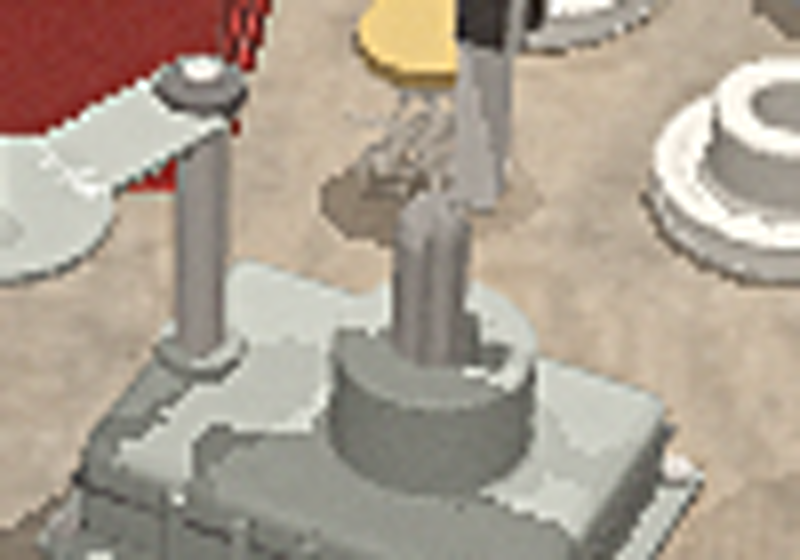

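The side crop shows the key's lower end (480,205 in the crop) just above the shaft's slot side (435,210). That matches the top-camera estimate, with key and slot within about 1 mm. I'll lower gently.

Request:
{"method": "apply_moves", "body": {"deltas": [[-0.001,0,0.01,0,0,0],[0,0,0.01,0,0,0],[0,0,0.01,0,0,0],[0,0,0.01,0,0,0],[0,0,0.01,0,0,0],[0,0,0.01,0,0,0],[0,0,0,0,0,0]]}}

```text
time_s: 6.8
position: [486.0, -11.1, 202.8]
tcp_rot: [0.152, 0.988, 0.0, -0.001]
force: [-2.4, 0.6, -0.9]
grip_width: 10.6
grip_force: 59.5
```

```bash
python3 - <<'E'
from h import *
go(486.5,-11,203,72.5)
w=ctrl.get_image("wrist")["image"]; im,P,d=grab("side")
go(486.5,-11,203,72.5)
a=cv2.resize(im[195:245,275:345],(560,400),interpolation=cv2.INTER_CUBIC)
b=cv2.resize(w[150:300,215:365],(400,400))
c=np.hstack([a,b]); save("c3.png",c[:, :800] if c.shape[1]<=800 else cv2.resize(c,(800,333)))
E
```

```text
t 6.8 p [485.96 -11.14 202.76] yaw 72.57 tilt [-0.  0.] F [-2.4   0.57 -0.92] w 10.6 | wz 0.015 shift [-0.  0. -0.]
t 6.9 p [486.13 -11.18 203.1 ] yaw 72.57 tilt [-0.  0.] F [-1.25 -0.51 -1.66] w 10.6 | wz 0.016 shift [-0.  0.  0.]
```

Request:
{"method": "apply_moves", "body": {"deltas": [[0,0,0.015,0,0,0],[0,0,0.015,0,0,0],[0,0,0.015,0,0,0],[0,0,0.015,0,0,0],[0,0,0.015,0,0,0],[0,0,0.015,0,0,0],[0,0,0.015,0,0,0],[0,0,0.015,0,0,0],[0,0,0,0,0,0]]}}

```text
time_s: 7.65
position: [485.1, -10.8, 166.3]
tcp_rot: [0.151, 0.988, 0.0, -0.002]
force: [-4.6, 1.6, -4.1]
grip_width: 10.5
grip_force: 59.2
```

```bash
python3 - <<'E'
from h import *
w=ctrl.get_image("wrist")["image"]; im,P,d=grab("side")
go(486.5,-11,150,72.5)
a=cv2.resize(im[195:245,275:325],(400,400),interpolation=cv2.INTER_CUBIC)
b=cv2.resize(w[150:300,215:365],(400,400))
save("c4.png",np.hstack([a,b]))
E
```

```text
t 7.75 p [485.13 -10.78 166.39] yaw 72.58 tilt [-0.  0.] F [-4.47  2.48 -3.15] w 10.6 | wz 0.017 shift [-0.    0.    0.05]
```

View pics/c4.png

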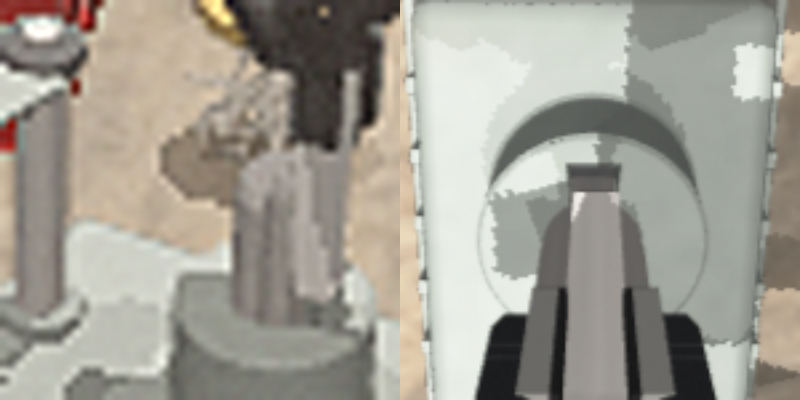

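The crop shows the key in the slot with its lower end just above the pocket mouth. A small outward force means it is pressing lightly on the slot floor, so I'll shift out about 1.5 mm and go down into the pocket.

Request:
{"method": "apply_moves", "body": {"deltas": [[0.005,0,0,0,0,0],[0,0,0.01,0,0,0],[0,0,0.01,0,0,0],[0,0,0.01,0,0,0],[0,0,0.01,0,0,0],[0,0,0.01,0,0,0],[0,0,0.01,0,0,0],[0,0,0,0,0,0],[0,0,0,0,0,0]]}}

```text
time_s: 8.5
position: [484.6, -10.7, 148.8]
tcp_rot: [0.152, 0.988, 0.0, -0.001]
force: [-5.8, 2.5, -2.9]
grip_width: 10.8
grip_force: 59.3
```

Request:
{"method": "apply_moves", "body": {"deltas": [[0,0,0,0,0,0],[0,0,0,0,0,0],[0,0,0,0,0,0],[0,0,0,0,0,0],[0,0,-0.03,0,0,0],[0,0,-0.08,0,0,0],[0,0,-0.08,0,0,0],[0,0,0,0,0,0]], "gripper": 0.5}}

```text
time_s: 9.17
position: [487.0, -11.3, 211.3]
tcp_rot: [0.151, 0.988, -0.001, 0.004]
force: [0.8, 0.2, 1.0]
grip_width: 42.7
grip_force: 0.0
```

```bash
python3 - <<'E'
from h import *
go(485,-11,150,72.5)
im,P,d=grab("side"); i2,P2,d2=grab("wrist")
for n,p in(("side",P),("wrist",P2)):
    m=(np.hypot(p[...,0]-489,p[...,1]+12)<11)&(p[...,2]>143)&(p[...,2]<185); q=p[m]
    print(n,len(q), np.percentile(q[:,2],[5,50,95]) if len(q) else 0, np.median(q,0) if len(q) else 0)
a=cv2.resize(im[190:250,270:330],(400,400),interpolation=cv2.INTER_CUBIC)
b=cv2.resize(i2[150:300,215:365],(400,400))
save("c5.png",np.hstack([a,b]))
# pulley measure from initial top image: keyway direction
t=np.load("top.npz");p=t["P"];c=np.array([393.5,-225.5])
dd=p[...,:2]-c; rr=np.hypot(*np.moveaxis(dd,-1,0)); an=np.degrees(np.arctan2(dd[...,1],dd[...,0]))
m=(rr>18.5)&(rr<24)
k=m&(p[...,2]<40); print("keyway ang",np.sort(an[k]%360), m.sum())
s=t["im"].mean(-1); k=m&(s<130); print(np.sort(an[k]%360))
E
```

```text
t 9.17 p [487.02 -11.32 211.25] yaw 72.58 tilt [ 0.01 -0.  ] F [0.77 0.21 1.  ] w 42.7 | wz 0.017 shift [ 0.01 -0.    0.2 ]
side 27 [144.32 147.99 151.  ] [487.67  -9.32 147.99]
wrist 326 [143.74 148.93 150.48] [484.55 -10.73 148.93]
keyway ang [222.41 229.34 229.81 234.96 242.36 246.48 251.68 254.31 255.25 256.13] 83
[222.41 229.34 229.81 234.96 242.36 246.48 251.68 254.31 255.25 256.13]
```

View pics/c5.png

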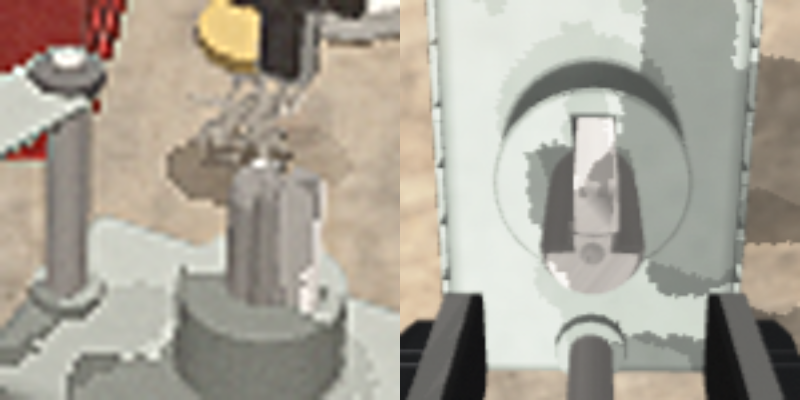

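The key is seated: its top reads about 150 mm, and it is visible in the slot in both views. Next, the keyed pulley.

Request:
{"method": "apply_moves", "body": {"deltas": [[0,0,0,0,0,0.96],[0,0,0,0,0,0.96],[0,0,0,0,0,0.96],[0,0,0,0,0,0.96],[0,0,0,0,0,0.96],[0,0,0,0,0,0.96],[0,0,0,0,0,0.96],[0,0,0,0,0,0.96],[0,0,0,0,0,0.96],[0,0,0,0,0,0.96]], "gripper": 1}}

```text
time_s: 10.1
position: [484.8, -10.8, 205.6]
tcp_rot: [0.512, 0.859, -0.0, -0.001]
force: [0.2, -0.3, -0.9]
grip_width: 85.5
grip_force: 0.0
```

Request:
{"method": "apply_moves", "body": {"deltas": [[0,0,0,0,0,0.96],[0,0,0,0,0,0.96],[-0.071,-0.067,0,0,0,0],[-0.071,-0.067,0,0,0,0],[-0.071,-0.067,0,0,0,0],[-0.071,-0.067,0,0,0,0],[-0.071,-0.067,0,0,0,0],[-0.071,-0.067,0,0,0,0],[-0.071,-0.067,0,0,0,0],[-0.071,-0.067,0,0,0,0]]}}

```text
time_s: 10.93
position: [390.4, -226.6, 205.8]
tcp_rot: [0.575, 0.818, 0.0, -0.001]
force: [0.5, -0.3, 0.1]
grip_width: 85.4
grip_force: 0.0
```

Request:
{"method": "apply_moves", "body": {"deltas": [[0,0,0.08,0,0,0],[0,0,0.08,0,0,0],[0,0,0,0,0,0],[0,0,0,0,0,0]]}}

```text
time_s: 11.27
position: [391.0, -225.2, 157.8]
tcp_rot: [0.575, 0.818, 0.0, -0.002]
force: [-0.4, -0.2, -0.4]
grip_width: 85.3
grip_force: 0.0
```

```bash
python3 - <<'E'
from h import *
go(393.5,-225.5,100,20)
im,P,d=grab("wrist"); np.savez("w5.npz",im=im,P=P)
Z=P[...,2]; m=(Z>42)&(Z<50)&(np.hypot(P[...,0]-393,P[...,1]+225)<60); q=P[m]; v,u=np.nonzero(m)
print(len(q),cv2.minEnclosingCircle(q[:,:2].astype(np.float32)),cv2.fitEllipse(cv2.convexHull(q[:,:2].astype(np.float32))))
c=np.array(cv2.minEnclosingCircle(q[:,:2].astype(np.float32))[0])
dd=q[:,:2]-c; a=np.degrees(np.arctan2(dd[:,1],dd[:,0]))%360; r=np.hypot(*dd.T)
h,_=np.histogram(a[(r>18.5)&(r<24)],np.arange(0,361,5)); print(h)
uc,vc=int(u.mean()),int(v.mean()); print(uc,vc)
s=80; x0,y0=max(0,uc-s),max(0,vc-s); save("c6.png",cv2.resize(im[y0:y0+2*s,x0:x0+2*s],(480,480)))
E
```

```text
t 11.27 p [ 390.98 -225.2   157.8 ] yaw 19.76 tilt [-0.  0.] F [-0.45 -0.19 -0.43] w 85.3 | wz -0.053 shift [-0.    0.01  0.19]
2391 ((390.1875, -226.9076690673828), 30.339649200439453) ((390.0016174316406, -226.86798095703125), (59.72119140625, 60.0151252746582), 28.432601928710938)
[11 11 16 11 13 10 16 13 13 13 12 13 14 13 14 11 14 14 14 13 14 15 14 12
 14 13 15 14 13 15 14 11 14 14 14 13 14 14 11 12 13  6  0  0  0  0  0  0
  0  2 15 11 11 12 11 13 10 11 14 12 11 11 13 13 12 13 13 12 14 12 14 13]
288 205
```

View pics/c6.png

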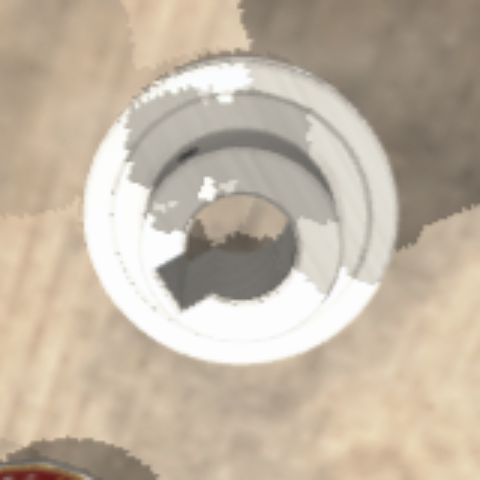

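The crop shows the keyway at lower left, (185,280) in the crop. It measures 228° in world and the bore is keyed, so this is the right pulley. I'll descend and grip the collar.

Request:
{"method": "apply_moves", "body": {"deltas": [[-0.0047,0.007,0,0,0,-0.05],[0,0,0.08,0,0,0],[0,0,0.08,0,0,0],[0,0,0.08,0,0,0],[0,0,0.08,0,0,0],[0,0,0.08,0,0,0],[0,0,0.05,0,0,0],[0,0,0.023,0,0,0],[0,0,0,0,0,0]]}}

```text
time_s: 12.07
position: [394.2, -226.2, 16.2]
tcp_rot: [0.573, 0.819, 0.0, -0.0]
force: [-0.4, -0.2, -0.2]
grip_width: 85.5
grip_force: 0.0
```

Request:
{"method": "apply_moves", "body": {"deltas": [[0,0,0,0,0,0],[0,0,0,0,0,0],[0,0,0,0,0,0],[0,0,0,0,0,0],[0,0,0,0,0,0],[0,0,0,0,0,0]], "gripper": 0, "grip_force": 40}}

```text
time_s: 12.57
position: [394.2, -226.8, 18.0]
tcp_rot: [0.573, 0.819, -0.0, 0.001]
force: [-1.8, 0.1, 6.9]
grip_width: 57.5
grip_force: 42.2
```

```bash
python3 - <<'E'
from h import *
go(393.5,-225.8,16,20)
E
```

```text
t 12.57 p [ 394.23 -226.75   17.96] yaw 20.02 tilt [ 0. -0.] F [-1.84  0.06  6.93] w 57.5 | wz 0.003 shift [ 0.   -0.    0.01]
```

Request:
{"method": "apply_moves", "body": {"deltas": [[0,0,0,0,0,0],[0,0,0,0,0,0],[0,0,-0.033,0,0,0],[0,0,-0.07,0,0,0],[0,0,-0.08,0,0,0.95],[0,0,-0.08,0,0,0.95],[0,0,-0.08,0,0,0.95],[0,0,-0.08,0,0,0.95],[0,0,-0.08,0,0,0.95],[0,0,-0.08,0,0,0.95]], "grip_force": 80}}

```text
time_s: 13.4
position: [393.4, -225.7, 193.1]
tcp_rot: [0.745, 0.667, 0.0, 0.0]
force: [0.3, 0.5, -5.3]
grip_width: 56.7
grip_force: 87.6
```

Request:
{"method": "apply_moves", "body": {"deltas": [[0,0,0,0,0,0.96],[0,0,0,0,0,0.96],[0,0,0,0,0,0.96],[0,0,0,0,0,0.96],[0,0,0,0,0,0.96],[0,0,0,0,0,0.96],[0,0,0,0,0,0.96],[0,0,0,0,0,0.96],[0,0,0,0,0,0.95],[0,0,0,0,0,0]]}}

```text
time_s: 14.23
position: [393.6, -225.8, 191.7]
tcp_rot: [0.927, 0.376, -0.0, -0.0]
force: [0.2, -0.5, -4.6]
grip_width: 56.4
grip_force: 87.6
```

Request:
{"method": "apply_moves", "body": {"deltas": [[0.083,-0.027,0,0,0,0],[0.083,-0.027,0,0,0,0],[0.083,-0.027,0,0,0,0],[0.083,-0.027,0,0,0,0],[0.083,-0.027,0,0,0,0],[0.083,-0.027,0,0,0,0],[0.083,-0.027,0,0,0,0],[0.083,-0.027,0,0,0,0],[0.083,-0.027,0,0,0,0],[0,0,0,0,0,0]]}}

```text
time_s: 15.07
position: [504.3, -14.0, 191.6]
tcp_rot: [0.925, 0.38, 0.001, -0.001]
force: [-0.8, 0.3, -4.9]
grip_width: 56.4
grip_force: 87.6
```

```bash
python3 - <<'E'
from h import *
ctrl.get_image("top")
go(503.7,-16.4,190,-45.7)
im,P,d=grab("wrist"); i2,P2,d2=grab("side"); np.savez("w7.npz",im=im,P=P,im2=i2,P2=P2)
go(503.7,-16.4,190,-45.7)
o,r,psi=st(); p=o["position"]
for n,A in(("w",P),("s",P2)):
    for nm,lo,hi,rad in(("collartop",p[2]+22,p[2]+36,33),("disc",p[2]-8,p[2]+6,55),("shoulder",86,94,40)):
        q=A[(A[...,2]>lo)&(A[...,2]<hi)&(np.hypot(A[...,0]-p[0],A[...,1]-p[1])<rad)]
        if len(q)>5: print(n,nm,len(q),np.median(q[:,2]),cv2.minEnclosingCircle(q[:,:2].astype(np.float32)))
b=cv2.resize(im[100:400,80:480],(400,300)); a=cv2.resize(i2[170:260,250:370],(400,300),interpolation=cv2.INTER_CUBIC)
save("c7.png",np.vstack([a,b]))
E
```

```text
t 15.12 p [503.52 -15.67 191.48] yaw -45.37 tilt [-0.  0.] F [-0.17 -0.59 -4.25] w 56.5 | wz 0.072 shift [-0.  0.  0.]
t 15.22 p [502.9  -17.47 191.44] yaw -45.56 tilt [-0. -0.] F [-0.19  0.48 -5.57] w 56.9 | wz 0.03 shift [ 0. -0.  0.]
w collartop 9652 218.90974800829554 ((503.27020263671875, -17.100914001464844), 32.78230667114258)
w disc 10864 190.59582171411438 ((502.1372985839844, -14.411609649658203), 50.4405403137207)
s collartop 181 219.60052345432769 ((505.18896484375, -16.14786720275879), 31.73188591003418)
s disc 409 191.44581528377103 ((502.2094421386719, -13.42626953125), 50.628326416015625)
s shoulder 212 90.47155304895341 ((500.5753173828125, -14.503647804260254), 35.73580551147461)
```

View pics/c7.png

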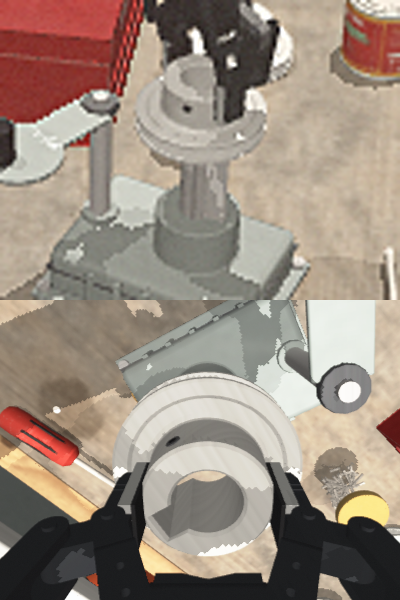

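The pulley is held level over the shaft. I'll check its keyway angle and centre in hand.

```bash
python3 - <<'E'
from h import *
w=np.load("w7.npz")
for n,P in(("w",w["P"]),("s",w["P2"])):
    Z=P[...,2]; m=(Z>216)&(Z<223)&(np.hypot(P[...,0]-503,P[...,1]+16)<32)
    q=P[m][:,:2]
    # inner bore + outer fit: keep ring, fit on hull of points not near fingers (tool y axis at -45.6)
    c=np.array([503.,-16.])
    for _ in range(8):
        d=q-c; r=np.hypot(*d.T); a=np.degrees(np.arctan2(d[:,1],d[:,0]))
        fa=np.abs((a+45.6+90)%180-90)
        ed=[]
        for b in range(-180,180,6):
            k=(a>=b)&(a<b+6)&(r<31.5)&(fa>28)
            if k.sum()>3: ed.append(q[k][np.argmax(r[k])])
        ed=np.array(ed); A=np.c_[2*ed,np.ones(len(ed))]; s=np.linalg.lstsq(A,(ed**2).sum(1),rcond=None)[0]; c=s[:2]
    print(n,len(q),"centre",c,"R",np.sqrt(s[2]+c@c))
    d=q-c; r=np.hypot(*d.T); a=np.degrees(np.arctan2(d[:,1],d[:,0]))%360
    h,_=np.histogram(a[(r>18.5)&(r<24)],np.arange(120,211,3)); print(h)
    rr=[np.round(r[(a>=b)&(a<b+30)].min(),1) if ((a>=b)&(a<b+30)).any() else 0 for b in range(0,360,30)]; print("bore",rr)
ctrl.observe(); go(503.7,-16.4,190,-45.7)
E
```

```text
w 8664 centre [502.77 -14.32] R 29.901569144421295
[31 26 29 24 28 27 28 19  6  0  0  0  0  0  0  0  0  0  0  0  0 15 30 33
 25 27 21 23 26 22]
bore [np.float64(15.0), np.float64(15.3), np.float64(15.5), np.float64(15.5), np.float64(16.1), np.float64(24.7), np.float64(15.5), np.float64(15.9), np.float64(15.9), np.float64(16.0), np.float64(16.1), np.float64(16.0)]
s 141 centre [501.74 -14.37] R 29.446004888796892
[1 0 0 0 0 0 0 0 0 0 0 0 0 0 0 0 0 0 0 0 0 0 0 0 0 0 0 0 0 0]
bore [np.float64(17.8), np.float64(13.4), np.float64(16.4), np.float64(14.3), np.float64(19.4), 0, 0, np.float64(27.1), np.float64(14.5), np.float64(17.2), np.float64(16.3), np.float64(17.1)]
t 15.22 p [502.9  -17.47 191.44] yaw -45.56 tilt [-0. -0.] F [-0.19  0.48 -5.57] w 56.9 | wz 0.03 shift [ 0. -0.  0.]
```

Request:
{"method": "apply_moves", "body": {"deltas": [[-0.004,-0.005,0,0,0,0.25],[0,0,0.03,0,0,0],[0,0,0.03,0,0,0],[0,0,0,0,0,0],[0,0,0,0,0,0],[0,0,0,0,0,0],[0,0,0,0,0,0]]}}

```text
time_s: 15.8
position: [501.6, -17.4, 173.6]
tcp_rot: [0.93, 0.368, 0.0, 0.0]
force: [0.4, -0.3, -4.7]
grip_width: 56.4
grip_force: 87.5
```

```bash
python3 - <<'E'
from h import *
go(501,-17,165,-46.6)
E
```

```text
t 15.8 p [501.57 -17.41 173.61] yaw -46.84 tilt [ 0. -0.] F [ 0.41 -0.34 -4.68] w 56.4 | wz -0.052 shift [-0.   -0.    0.03]
```

Request:
{"method": "apply_moves", "body": {"deltas": [[0,0,0.008,0,0,0],[0,0,0.008,0,0,0],[0,0,0.008,0,0,0],[0,0,0.008,0,0,0],[0,0,0.008,0,0,0],[0,0,0,0,0,0],[0,0,0,0,0,0]]}}

```text
time_s: 16.38
position: [501.4, -17.3, 161.3]
tcp_rot: [0.93, 0.368, -0.0, -0.0]
force: [0.2, -0.3, -5.5]
grip_width: 56.6
grip_force: 87.5
```

```bash
python3 - <<'E'
from h import *
o=ctrl.observe(); print(o["ft_torque"]); go(501,-17,145,-46.6)
E
```

```text
[ 0.01  0.01 -0.03]
t 16.38 p [501.37 -17.27 161.27] yaw -46.83 tilt [-0.  0.] F [ 0.16 -0.32 -5.48] w 56.6 | wz -0.051 shift [-0.   -0.    0.05]
```

No contact, and the pulley is past the key tip (bottom about 143). I'll continue onto the shaft.

Request:
{"method": "apply_moves", "body": {"deltas": [[0,0,0.008,0,0,0],[0,0,0.008,0,0,0],[0,0,0.008,0,0,0],[0,0,0.008,0,0,0],[0,0,0.008,0,0,0],[0,0,0.008,0,0,0],[0,0,0,0,0,0]]}}

```text
time_s: 16.97
position: [501.2, -17.2, 146.5]
tcp_rot: [0.93, 0.368, -0.0, -0.0]
force: [0.1, 0.1, -4.9]
grip_width: 56.8
grip_force: 87.5
```

```bash
python3 - <<'E'
from h import *
o=ctrl.observe(); print(o["ft_torque"]); go(501,-17,110,-46.6)
E
```

```text
[-0.03  0.05  0.03]
t 16.97 p [501.18 -17.23 146.47] yaw -46.84 tilt [-0.  0.] F [ 0.09  0.14 -4.89] w 56.8 | wz -0.052 shift [ 0.   -0.    0.12]
```

Request:
{"method": "apply_moves", "body": {"deltas": [[0,0,0.015,0,0,0],[0,0,0.015,0,0,0],[0,0,0.015,0,0,0],[0,0,0.015,0,0,0],[0,0,0.015,0,0,0],[0,0,0.015,0,0,0],[0,0,0.015,0,0,0],[0,0,0.01,0,0,0],[0,0,0,0,0,0]]}}

```text
time_s: 17.72
position: [501.1, -17.2, 111.8]
tcp_rot: [0.93, 0.368, -0.001, -0.0]
force: [-0.9, 0.2, -4.8]
grip_width: 57.0
grip_force: 87.5
```

```bash
python3 - <<'E'
from h import *
o=ctrl.observe(); print(o["ft_torque"]); go(501,-17,108,-46.6)
E
```

```text
[-0.03 -0.    0.  ]
t 17.72 p [501.1  -17.19 111.8 ] yaw -46.83 tilt [-0.  0.] F [-0.88  0.24 -4.83] w 57.0 | wz -0.051 shift [ 0.   -0.    0.01]
```

Request:
{"method": "apply_moves", "body": {"deltas": [[0,0,0.003,0,0,0],[0,0,0.003,0,0,0],[0,0,0.003,0,0,0],[0,0,0.003,0,0,0],[0,0,0,0,0,0],[0,0,0,0,0,0]]}}

```text
time_s: 18.22
position: [501.4, -17.3, 108.9]
tcp_rot: [0.93, 0.368, 0.0, 0.0]
force: [-0.0, -0.7, -4.1]
grip_width: 57.3
grip_force: 87.5
```

Request:
{"method": "apply_moves", "body": {"deltas": [[0,0,0.003,0,0,0],[0,0,0.003,0,0,0],[0,0,0.003,0,0,0],[0,0,0,0,0,0],[0,0,0,0,0,0]]}}

```text
time_s: 18.63
position: [501.6, -17.2, 108.2]
tcp_rot: [0.93, 0.368, 0.001, 0.001]
force: [-6.9, 1.9, 15.3]
grip_width: 56.5
grip_force: 90.2
```

Contact on the shoulder. Release and lift.

Request:
{"method": "apply_moves", "body": {"deltas": [[0,0,0,0,0,0],[0,0,0,0,0,0],[0,0,0,0,0,0],[0,0,-0.01,0,0,0],[0,0,-0.04,0,0,0],[0,0,-0.08,0,0,0],[0,0,-0.08,0,0,0],[0,0,-0.08,0,0,0],[0,0,-0.08,0,0,0],[0,0,-0.04,0,0,0]], "gripper": 1}}

```text
time_s: 19.47
position: [502.1, -17.4, 232.2]
tcp_rot: [0.93, 0.368, 0.002, 0.001]
force: [1.0, 0.2, -0.5]
grip_width: 85.4
grip_force: 0.0
```

```bash
python3 - <<'E'
from h import *
im,P,d=grab("wrist"); i2,P2,d2=grab("side"); np.savez("w8.npz",im=im,P=P,im2=i2,P2=P2)
go(501,-17,225,-46.6)
for n,A in(("w",P),("s",P2)):
    for nm,lo,hi,rad in(("collartop",132,140,33),("disc",104,112,55),("key",145,155,40),("knob",180,210,999),):
        m=(A[...,2]>lo)&(A[...,2]<hi)
        m&=(np.hypot(A[...,0]-501,A[...,1]+16)<rad) if rad<900 else (np.hypot(A[...,0]-645,A[...,1]-40)<30)
        q=A[m]
        if len(q)>5: print(n,nm,len(q),np.median(q,0),cv2.minEnclosingCircle(q[:,:2].astype(np.float32)))
b=cv2.resize(im[60:360,80:480],(400,300)); a=cv2.resize(i2[170:260,250:370],(400,300),interpolation=cv2.INTER_CUBIC)
save("c8.png",np.hstack([a,b]))
E
```

```text
t 19.57 p [502.22 -17.5  231.28] yaw -46.83 tilt [ 0. -0.] F [0.6  0.06 0.03] w 85.5 | wz -0.051 shift [-0.   -0.    0.02]
w collartop 2918 [505.16 -14.38 135.77] ((500.6024475097656, -16.134666442871094), 30.176815032958984)
w disc 4930 [514.35  -2.88 107.36] ((500.2566223144531, -16.19784927368164), 50.31797409057617)
w key 222 [487.87 -10.2  149.32] ((486.5810241699219, -10.88222599029541), 8.030120849609375)
w knob 130 [636.78  33.8  184.28] ((638.8092041015625, 34.841278076171875), 7.017387390136719)
s collartop 198 [505.33  -7.07 136.05] ((501.05584716796875, -15.942299842834473), 32.169620513916016)
s disc 378 [496.29   5.47 108.21] ((499.6849060058594, -14.904996871948242), 51.79172897338867)
s key 23 [487.69  -7.73 150.09] ((495.7819519042969, -12.072922706604004), 16.617647171020508)
s knob 77 [645.34  45.5  193.58] ((646.7048950195312, 41.72819900512695), 12.033939361572266)
```

View pics/c8.png

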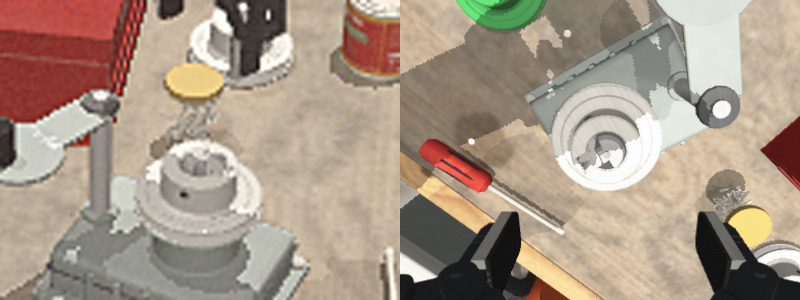

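Both views show the pulley home: disc top about 108 mm, collar top about 136 mm, key top at 150 mm. Next is the guard; first I'll check free space around the knob.

```bash
python3 - <<'E'
from h import *
for f in("top.npz","side.npz"):
    P=np.load(f)["P"].reshape(-1,3)
    q=P[(P[:,2]>120)&(P[:,2]<600)&(P[:,0]>560)&(P[:,0]<1000)&(abs(P[:,1]-30)<130)]
    q=q[np.hypot(q[:,0]-615,q[:,1])>75]
    print(f,len(q),np.percentile(q,[0,5,50,100],axis=0) if len(q) else 0)
E
```

```text
top.npz 0 0
side.npz 10387 [[831.73  70.71 120.07]
 [834.33  90.03 154.68]
 [884.11 109.13 405.48]
 [923.7  160.   599.95]]
```

Request:
{"method": "apply_moves", "body": {"deltas": [[0,0,0,0,0,-0.86],[0,0,0,0,0,-0.86],[0,0,0,0,0,-0.86],[0,0,0,0,0,0]]}}

```text
time_s: 19.9
position: [501.0, -17.2, 228.0]
tcp_rot: [0.887, 0.463, -0.001, -0.001]
force: [-0.2, -0.3, -0.1]
grip_width: 85.3
grip_force: 0.0
```

Request:
{"method": "apply_moves", "body": {"deltas": [[0.0725,0.0466,0,0,0,0],[0.0725,0.0466,0,0,0,0],[0.0725,0.0466,0,0,0,0],[0.0725,0.0466,0,0,0,0],[0.0725,0.0466,0,0,0,0],[0.0725,0.0466,0,0,0,0],[0,0,0,0,0,0],[0,0,0,0,0,0],[0,0,0,0,0,0]]}}

```text
time_s: 20.65
position: [644.4, 41.4, 228.3]
tcp_rot: [0.887, 0.461, -0.001, -0.0]
force: [0.1, -0.6, -0.7]
grip_width: 85.4
grip_force: 0.0
```

```bash
python3 - <<'E'
from h import *
go(644.5,41.5,172,-35)
im,A,d=grab("wrist")
q=A[(A[...,2]>188)&(A[...,2]<202)&(np.hypot(A[...,0]-644,A[...,1]-41)<25)]
print(len(q),q.mean(0),cv2.minEnclosingCircle(q[:,:2].astype(np.float32)))
E
```

```text
t 20.65 p [644.41  41.36 228.35] yaw -35.08 tilt [-0.  0.] F [ 0.07 -0.65 -0.65] w 85.4 | wz -0.016 shift [ 0.   -0.    0.19]
929 [646.46  41.57 195.01] ((645.6273803710938, 40.27944564819336), 10.970229148864746)
```

Knob confirmed within about 2 mm. Descend and grip it lightly.

Request:
{"method": "apply_moves", "body": {"deltas": [[0,0,0.06,0,0,0],[0,0,0.06,0,0,0],[0,0,0.04,0,0,0],[0,0,0.025,0,0,0],[0,0,0,0,0,0],[0,0,0,0,0,0]]}}

```text
time_s: 21.2
position: [644.8, 41.2, 174.3]
tcp_rot: [0.887, 0.461, 0.0, 0.0]
force: [-0.8, 0.3, 0.3]
grip_width: 85.4
grip_force: 0.0
```

Request:
{"method": "apply_moves", "body": {"deltas": [[0,0,0,0,0,0],[0,0,0,0,0,0],[0,0,0,0,0,0],[0,0,0,0,0,0],[0,0,0,0,0,0],[0,0,0,0,0,0],[0,0,0,0,0,0],[0,0,0,0,0,0]], "gripper": 0, "grip_force": 25}}

```text
time_s: 21.87
position: [645.2, 41.5, 174.1]
tcp_rot: [0.887, 0.462, 0.0, 0.0]
force: [-0.6, 0.3, 2.5]
grip_width: 20.9
grip_force: 25.5
```

Request:
{"method": "apply_moves", "body": {"deltas": [[-0.0011,-0.0277,0,0,0,-1],[-0.0011,-0.0277,0,0,0,-1],[-0.0011,-0.0277,0,0,0,-1],[-0.0011,-0.0277,0,0,0,-1],[-0.0011,-0.0277,0,0,0,-1],[0,0,0,0,0,0]]}}

```text
time_s: 22.37
position: [606.2, 58.3, 174.1]
tcp_rot: [0.777, 0.63, -0.0, 0.0]
force: [-0.5, -0.2, 2.3]
grip_width: 21.0
grip_force: 25.5
```

```bash
python3 - <<'E'
from h import *
go(486.6,-11.4,172,72.6)
p=ctrl.observe()["position"]-np.array([585.8,-42.5,0]); print(np.hypot(p[0],p[1]),np.degrees(np.arctan2(p[1],p[0])))
E
```

```text
t 22.37 p [606.25  58.25 174.11] yaw -11.9 tilt [-0. -0.] F [-0.55 -0.24  2.35] w 21.0 | wz -18.435 shift [ 0.31 -0.34  0.01]
102.80766643498995 78.528574819671
```

Request:
{"method": "apply_moves", "body": {"deltas": [[-0.0011,-0.0277,0,0,0,-1],[-0.0011,-0.0277,0,0,0,-1],[-0.0011,-0.0277,0,0,0,-1],[-0.0011,-0.0277,0,0,0,-1],[-0.0011,-0.0277,0,0,0,-1],[-0.0011,-0.0277,0,0,0,-1],[-0.0011,-0.0277,0,0,0,-1],[-0.0011,-0.0277,0,0,0,-1],[-0.0011,-0.0277,0,0,0,-1],[0,0,0,0,0,0]]}}

```text
time_s: 23.2
position: [534.1, 47.0, 174.1]
tcp_rot: [0.506, 0.862, 0.0, -0.0]
force: [-1.7, 2.3, 3.6]
grip_width: 20.9
grip_force: 25.7
```

Request:
{"method": "apply_moves", "body": {"deltas": [[-0.0011,-0.0277,0,0,0,-1],[-0.0011,-0.0277,0,0,0,-1],[-0.0011,-0.0277,0,0,0,-1],[-0.0011,-0.0277,0,0,0,-1],[-0.0011,-0.0277,0,0,0,-1],[-0.0011,-0.0277,0,0,0,-1],[-0.0011,-0.0277,0,0,0,-1],[-0.0011,-0.0277,0,0,0,-1],[0,0,0,0,0,0]]}}

```text
time_s: 23.95
position: [489.8, -1.5, 174.0]
tcp_rot: [0.21, 0.978, 0.0, -0.001]
force: [-5.2, 2.5, 7.2]
grip_width: 20.8
grip_force: 26.0
```

```bash
python3 - <<'E'
from h import *
go(486.6,-11.4,172,72.6)
p=ctrl.observe()["position"]-np.array([585.8,-42.5,0]); print(np.hypot(p[0],p[1]),np.degrees(np.arctan2(p[1],p[0])))
E
```

```text
t 23.95 p [489.81  -1.5  174.01] yaw 65.77 tilt [-0.  0.] F [-5.15  2.49  7.21] w 20.8 | wz -1.491 shift [ 0.   -0.03  0.01]
104.37954817736755 156.86900020580026
```

Request:
{"method": "apply_moves", "body": {"deltas": [[0,-0.014,0,0,0,-0.5],[0,-0.014,0,0,0,-0.5],[0,-0.007,0,0,0,-0.25],[0,0,0,0,0,0],[0,0,0,0,0,0]]}}

```text
time_s: 24.37
position: [486.2, -10.7, 174.0]
tcp_rot: [0.163, 0.987, 0.0, -0.001]
force: [-5.5, 1.3, 7.3]
grip_width: 20.9
grip_force: 26.1
```

```bash
python3 - <<'E'
from h import *
go(486.6,-11.4,172,72.6)
p=ctrl.observe()["position"]-np.array([585.8,-42.5,0]); print(np.hypot(p[0],p[1]),np.degrees(np.arctan2(p[1],p[0])))
E
```

```text
t 24.37 p [486.24 -10.69 173.99] yaw 71.29 tilt [-0.  0.] F [-5.52  1.34  7.26] w 20.9 | wz -0.285 shift [-0.   -0.    0.01]
104.52208689297181 162.28012840885376
```

Request:
{"method": "apply_moves", "body": {"deltas": [[0,-0.006,0,0,0,-0.2],[0,-0.006,0,0,0,0],[0,0,0,0,0,0],[0,0,0,0,0,0]]}}

```text
time_s: 24.7
position: [485.9, -11.8, 174.0]
tcp_rot: [0.155, 0.988, 0.003, -0.0]
force: [0.3, 14.4, 6.4]
grip_width: 20.8
grip_force: 26.2
```

The force rose to 14 N: the guard is at its stop. Ease off, release and rise.

Request:
{"method": "apply_moves", "body": {"deltas": [[0,0.005,0,0,0,0],[0,0,0,0,0,0]]}}

```text
time_s: 24.87
position: [485.9, -11.7, 174.0]
tcp_rot: [0.154, 0.988, 0.001, -0.001]
force: [-3.6, 5.8, 7.7]
grip_width: 20.8
grip_force: 26.2
```

Request:
{"method": "apply_moves", "body": {"deltas": [[0,0,0,0,0,0],[0,0,0,0,0,0],[0,0,0,0,0,0],[0,0,0,0,0,0],[0,0,-0.04,0,0,0],[0,0,-0.08,0,0,0],[0,0,-0.08,0,0,0],[0,0,-0.08,0,0,0],[0,0,0,0,0,0],[0,0,0,0,0,0]], "gripper": 1}}

```text
time_s: 25.7
position: [486.2, -12.9, 258.4]
tcp_rot: [0.153, 0.988, -0.0, 0.001]
force: [-0.2, -1.0, -0.9]
grip_width: 85.1
grip_force: 0.0
```

```bash
python3 - <<'E'
from h import *
im,P,d=grab("wrist"); i2,P2,d2=grab("side")
go(486,-11,250,72.6)
for n,A in(("w",P),("s",P2)):
    for nm,lo,hi,rad in(("knob",188,200,30),("disc",104,111,60)):
        q=A[(A[...,2]>lo)&(A[...,2]<hi)&(np.hypot(A[...,0]-490,A[...,1]+12)<rad)]
        if len(q)>5: print(n,nm,len(q),np.median(q,0),cv2.minEnclosingCircle(q[:,:2].astype(np.float32)))
E
```

```text
t 25.8 p [485.44 -12.76 256.78] yaw 72.44 tilt [-0.  0.] F [-0.07  0.8  -0.57] w 85.5 | wz -0.034 shift [-0.    0.01  0.02]
w knob 708 [482.86 -11.21 195.47] ((484.5515441894531, -11.809340476989746), 11.019737243652344)
w disc 2817 [472.89  -4.5  107.27] ((500.1632385253906, -16.569841384887695), 49.99907684326172)
s knob 52 [485.75  -7.41 195.78] ((485.3352966308594, -9.319390296936035), 12.6239652633667)
s disc 350 [494.61   5.55 108.01] ((500.8265380859375, -14.624103546142578), 50.90292739868164)
```

The guard is shut, the pulley is home and the arm is clear. Handing in.

```bash
python3 -c "
from workcell import ctrl
print(ctrl.finish_job())"
```

```text
the job is handed in; nothing more can be done
None
```

The job is handed in: the long key is on the bottom of its slot, the keyed pulley sits on the shoulder, the guard is against its stop, and the arm is clear at about 26 s; the hand-in returned no verdict.

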